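# Rake scattered cuticle pushers into a parallel row

## Task

Pick up the blue-handled rake and, with its tines down on the tray floor behind the three scattered cuticle pushers, draw them toward the sprung blue stop bar until they lie parallel, side by side against it; press the row home gently, with about 6 N (never more than 12 N on a pusher, and do not bear hard on the tray, 25 N at most), and hold that for a moment. Then stand the rake upright back on its black mat as it stood, leaving the row in order. Move the pushers with the rake only, not with the fingers, and do not disturb the oil dropper or the white cup.

Things in the scene. Friction and masses are not known exactly. Their poses are not given: they have to be found in the camera images.
- tray: Shallow dark-rimmed tray with a brown liner, fixed, 206 (x) x 263 (y) x 15 mm. Origin: centre of its underside; z up; its y axis runs roughly away from the robot, x along the short side. Floor 4 mm above the origin, rim walls 4 mm thick; the inside spans x +-98, y +-127 mm. A stop bar stands across its near (-y) end, see bar_zone.
- bar_zone (a point): Fixed point of the tray, on its floor at x = 0, y = -74 mm. A blue stop bar, 170 mm long (x), top 14 mm over the tray's origin, lies near here in a clamp on the rims (34 mm high at the rims). The clamp is set elsewhere each time and not reported: the bar's +y face is within 28 mm of here in y. The bar is sprung: yields to -y 1 mm per 3 N, 5 mm at most; the clamp stays.
- rake: Hand rake standing on its tines. Origin: centre of the tines' feet; z up along the handle. Head: white comb 112 mm long (its y), 18 mm deep (x), nine blunt tines 18 mm high, 16 mm deep, 7 mm gaps; the head's top is 28 mm above the feet. Handle: upright blue paddle, 28 to 82 mm above the feet, 16 mm thick (x), 30 mm wide (y). 0.1 to 0.2 kg.
- mat: Flat black rubber mat, fixed, 44 (x) x 130 (y) x 6 mm, on which the rake stands at the start with its head along the mat's y axis. Origin: centre of the underside.
- pusher_1: Double-ended steel cuticle pusher, a straight rod lying flat in the tray, roughly along the tray's x axis. 155 mm long (its own y axis), 8 mm thick and high, 19 g; the shaft that makes contact is 124 mm long. Origin: middle of the underside. Three alike, in any order; they start with origins between y = -24 and +68 mm in the tray.
- pusher_2: Double-ended steel cuticle pusher, a straight rod lying flat in the tray, roughly along the tray's x axis. 155 mm long (its own y axis), 8 mm thick and high, 19 g; the shaft that makes contact is 124 mm long. Origin: middle of the underside. Three alike, in any order; they start with origins between y = -24 and +68 mm in the tray.
- pusher_3: Double-ended steel cuticle pusher, a straight rod lying flat in the tray, roughly along the tray's x axis. 155 mm long (its own y axis), 8 mm thick and high, 19 g; the shaft that makes contact is 124 mm long. Origin: middle of the underside. Three alike, in any order; they start with origins between y = -24 and +68 mm in the tray.
- oil_dropper: Small brown dropper bottle, 34 mm wide, 102 mm high, loose, behind the mat. Bystander. Origin: centre of the underside.
- cup_white: Small white cup, 42 mm wide, 32 mm high, loose, in front of the mat. Bystander. Origin: centre of the underside.

How it is judged (in metres and radians):
On the way, in this order (a step that is already met when the one before it is completed fails the run):
1. the rake is lifted off its mat (z of rake in the frame of mat above 0.03 m), for 0.1 s.
2. with its tines down in the tray, the rake presses the parallel, closed row against the stop bar with more than 4 N for 0.2 s (angle between the y axis of each of pusher_1, pusher_2, pusher_3 and the x axis of tray, either way round below 0.07 rad and x of pusher_2 in the frame of pusher_1 between -0.022 and 0.022 m and x of pusher_3 in the frame of pusher_1 between -0.022 and 0.022 m and x of pusher_3 in the frame of pusher_2 between -0.022 and 0.022 m and z of each of pusher_1, pusher_2, pusher_3 in the frame of tray below 0.007 m and z of rake in the frame of tray below 0.0095 m and (contact force between rake and pusher_1 above 4 N or contact force between rake and pusher_2 above 4 N or contact force between rake and pusher_3 above 4 N)), for 0.2 s.
At the end, for the whole second after the job is handed in: The pushers lie flat and still by the bar (tray y below -10 mm), within 0.07 rad of the tray's x axis, no two over 22 mm apart across the row (closed: 16 mm); the rake stands released, still and upright within 0.1 rad on its mat, within 20 mm of its centre and 0.25 rad of its length (angle between the y axis of each of pusher_1, pusher_2, pusher_3 and the x axis of tray, either way round below 0.07 rad and x of pusher_2 in the frame of pusher_1 between -0.022 and 0.022 m and x of pusher_3 in the frame of pusher_1 between -0.022 and 0.022 m and x of pusher_3 in the frame of pusher_2 between -0.022 and 0.022 m and z of each of pusher_1, pusher_2, pusher_3 in the frame of tray below 0.007 m and y of each of pusher_1, pusher_2, pusher_3 in the frame of tray below -0.01 m and linear speed of each of pusher_1, pusher_2, pusher_3, rake below 0.01 m/s and horizontal distance between rake and mat below 0.02 m and z of rake in the frame of mat below 0.01 m and angle between rake's own z axis and vertical below 0.1 rad and angle between the y axis of rake and the y axis of mat, either way round below 0.25 rad and contact force between the fingers and rake below 0.3 N); the robot touches nothing.
It fails at once if the rake bears on a pusher with more than 12 N (contact force between rake and pusher_1 above 12 N or contact force between rake and pusher_2 above 12 N or contact force between rake and pusher_3 above 12 N).
It fails at once if the rake bears on the tray or its stop bar with more than 25 N (contact force between rake and tray above 25 N).
It fails at once if the fingers touch a pusher (contact force between the fingers and pusher_1 above 0.5 N or contact force between the fingers and pusher_2 above 0.5 N or contact force between the fingers and pusher_3 above 0.5 N).
It fails at once if the oil dropper is moved by more than 15 mm or tipped (distance of oil_dropper from where it was at the start of the episode above 0.015 m or angle between oil_dropper's own z axis and vertical above 0.3 rad).
It fails at once if the white cup is moved by more than 15 mm or tipped (distance of cup_white from where it was at the start of the episode above 0.015 m or angle between cup_white's own z axis and vertical above 0.3 rad).
It also fails if it takes over 67 s, if anything falls off the work surface, if the arm or the gripper's body presses on something with over 40 N, if the wrist force passes 120 N, or if a joint passes its speed limit or range.

## Robot

A 6-joint arm with a two-finger parallel gripper is mounted at the origin on a cart in front of the work surface, level with it; the furniture and walls round the work are solid. World frame = base frame: x ahead of the robot, y to its left, z up, the work surface at z = 0. Lengths are in mm, angles in degrees, forces in N, time in s.
With the tool pointing down it reaches from about 300 to 850 mm from the base axis. Payload 4.2 kg.
Tool frame: the origin (TCP) lies midway between the tips of the shut fingers; the grasp point (between the pads) lies 19 mm behind it (env.grip_point_offset is the distance from the TCP to the grasp point, in mm); z points along the fingers, x is the direction in which the jaws open and shut, and the axes are right-handed (so a half turn about z gives the same grasp; the last joint's range is limited). The gripper opens to 91 mm and grips with 3 to 60 N. Pads are 32 mm wide; open, the fingers measure 118 mm over their backs; the gripper's body (76 mm by 178 mm) begins 60 mm behind the grasp point.
Start: joints at [-71.734, 18.312, 89.639, -0, 72.044, -1.146], TCP at [191.108, -542.329, 213.976] pointing down, gripper open.
Joint ranges: [-177.97, 177.97], [-48.28, 115.42], [12.27, 149.76], [-77.06, 257.06], [2.81, 150.46], [-146.56, 146.56]. Speed limits (degrees/s): [147.25, 147.25, 180, 180, 180, 180].

## Interface

Orientations are given as [roll, pitch, yaw] about the fixed x, y, z axes, in that order (R = Rz(yaw) Ry(pitch) Rx(roll)).
In Python, from workcell import env gives the robot as it stands.
- The arm moves only by the shell command python3 -m pendant 'ROWS' [FORCE]. ROWS is JSON, a list of rows, each an object with "xyz": the shift along the tool's x, y, z in m, a list of three; "roll": the turn about the tool's z in degrees; "jaw": the closure, from 0 (fully open) to 1 (shut). A call has exactly 8 rows; each row is the pose to reach, as a shift and turn from the pose commanded when the call began, along the tool's axes at that moment; what a row does not reach only later rows make up. A row lasts 1/8 s, in which the tool goes at most 62.5 mm and 10.7 degrees, less where a joint would pass 70% of its speed; a pose out of reach is approached as far as the arm can. A call with a gripper value outside its range is refused whole. The fingers move at their own pace and stop on an object; FORCE is the grip in N (left out, the last holds). Time passes only in rows, so rows that repeat a pose let the fingers close, or fill a call up. It gives the time, the measured TCP pose, the force and the opening at its end, in the units of the state.
- env.state(): the state, without advancing time (a new reading comes with each control period).
- env.grab_frame(name): name is "side" or "top"; returns (picture, depth): 420x560x3 uint8, blue, green, red; 420x560 float32, mm along the optical axis (not along the pixel's ray), 0 where there is no reading.
- env.camera_params(name): a dict with "camera_matrix" (3x3 intrinsics, pixels), "cam_to_world" (4x4, takes a point from camera to world coordinates). Camera axes: x right, y up, looking along -z (the intrinsics and any distortion apply to the point x, -y, -z); pixel columns grow to the right and rows downward; lengths in mm; the calibration is good to about 2 mm. A picture is of the moment at which its call begins. camera_params takes no time and is no camera call.
- env.job_done(): hands the job in, once; it reports no verdict.
The state is a dict: "time_s": time; "qpos": joint angles; "qvel": joint speeds; "effort": joint torques, N m; "ee_pos": TCP position; "ee_rot": TCP orientation; "force": force on the tool from outside, world axes, zero at the start; "torque": the same for the moment, N m; "gripper_width": finger opening in mm.
Only numpy, scipy, OpenCV 4.12 (cv2) and the standard library are available. Lean on these libraries where they do the work, as an engineer would, in place of code of your own. Each camera call takes 0.05 s, during which the arm holds its last target. There are 200 camera calls.

## Working session

There is one attempt and no reset: what is moved stays moved. The work goes in short steps, Python scripts to look and compute and a shell command to move; the robot and the scene stay as the last step left them, time stands still between calls to the robot, and variables do not carry over. Pictures are saved under pics/ and viewed, about 8 in all and at most 12, crops included, and the job is handed in when it is done.

```bash
mkdir -p pics; ls; python3 - <<'E'
from workcell import env
import cv2,numpy as np
for n in("top","side"):
    im,d=env.grab_frame(n); cv2.imwrite(f"pics/{n}0.png",im); np.save(f"pics/{n}0.npy",d)
    p=env.camera_params(n); print(n,p["camera_matrix"],p["cam_to_world"],p.keys())
s=env.state();print(s["time_s"],s["ee_pos"],s["ee_rot"],s["force"],s["gripper_width"],env.grip_point_offset)
E
```

```text
pics
top [[440.90336784   0.         276.246504  ]
 [  0.         440.90336784 207.82549523]
 [  0.           0.           1.        ]] [[-1.55906717e-02  9.97005790e-01 -7.57389269e-02  5.13306497e+02]
 [-9.99860590e-01 -1.59984435e-02 -4.78013822e-03  1.48976137e+02]
 [-5.97753042e-03  7.56538426e-02  9.97116225e-01  8.96939163e+02]
 [ 0.00000000e+00  0.00000000e+00  0.00000000e+00  1.00000000e+00]] dict_keys(['camera_matrix', 'cam_to_world'])
side [[493.35130356   0.         291.81620145]
 [  0.         493.35130356 206.41167148]
 [  0.           0.           1.        ]] [[-8.81587274e-01  4.19446885e-01 -2.16490619e-01  3.77654528e+02]
 [-4.71890781e-01 -7.72404114e-01  4.25101135e-01  5.47436492e+02]
 [ 1.10891017e-02  4.76923678e-01  8.78874756e-01  8.17238256e+02]
 [ 0.00000000e+00  0.00000000e+00  0.00000000e+00  1.00000000e+00]] dict_keys(['camera_matrix', 'cam_to_world'])
0.1 [ 190.95907159 -541.91106556  213.22330525] [-1.79999375e+02  8.91860465e-02 -7.05873112e+01] [ 0.01738836 -0.14509292  0.37788631] 91.13286535848772 18.8
```

View pics/top0.png

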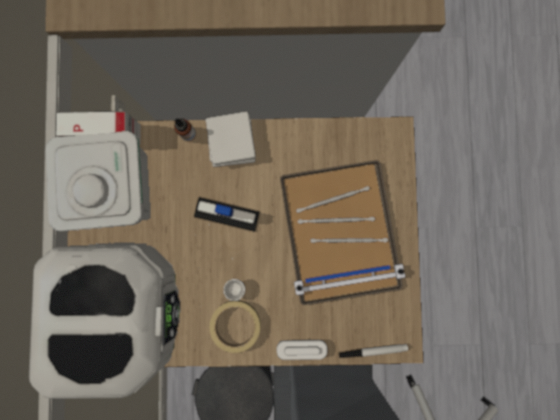

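View pics/side0.png

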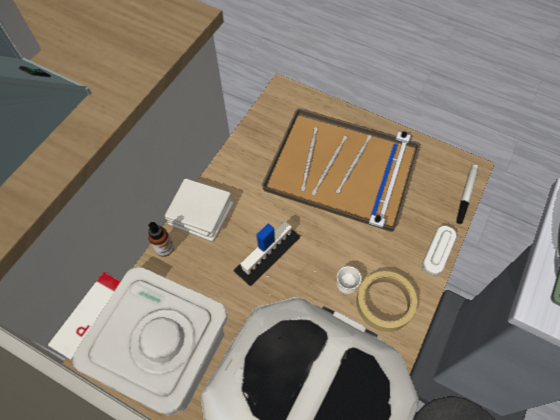

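Top view: the tray is at columns 282–400, rows 160–302. The bar runs near (305,278)–(392,267) and the pushers lie at rows 200, 220 and 240. The rake and mat are at (227,214), the dropper at (184,128) and the cup at (234,289). Next I measure these.

```bash
cat > h.py <<'E'
from workcell import env
import cv2,numpy as np
def ray(n,uv,z):
    p=env.camera_params(n);K=p["camera_matrix"];T=p["cam_to_world"]
    uv=np.atleast_2d(np.asarray(uv,float))
    d=np.c_[(uv[:,0]-K[0,2])/K[0,0],-(uv[:,1]-K[1,2])/K[1,1],-np.ones(len(uv))]@T[:3,:3].T
    o=T[:3,3]; return o+d*((z-o[2])/d[:,2])[:,None]
def pts(n,mask,d):
    p=env.camera_params(n);K=p["camera_matrix"];T=p["cam_to_world"]
    v,u=np.nonzero(mask&(d>0)); z=d[v,u]
    c=np.c_[(u-K[0,2])/K[0,0]*z,-(v-K[1,2])/K[1,1]*z,-z]
    return c@T[:3,:3].T+T[:3,3]
def blobs(mask,amin=15):
    n,l,s,c=cv2.connectedComponentsWithStats(mask.astype(np.uint8))
    return [(l==i,s[i,4],c[i]) for i in range(1,n) if s[i,4]>=amin]
def rect(xy):
    (c,wh,a)=cv2.minAreaRect(xy.astype(np.float32)); b=cv2.boxPoints((c,wh,a))
    e=[b[1]-b[0],b[2]-b[1]]; L=max(e,key=np.linalg.norm)
    return np.round(c,1),np.round(sorted(wh),1),round(float(np.degrees(np.arctan2(L[1],L[0]))%180),1)
def roi(shape,x0,y0,x1,y1):
    m=np.zeros(shape[:2],bool);m[y0:y1,x0:x1]=1;return m
E
python3 - <<'E'
from h import *
im=cv2.imread("pics/top0.png");d=np.load("pics/top0.npy")
hsv=cv2.cvtColor(im,cv2.COLOR_BGR2HSV);H,S,V=cv2.split(hsv)
blue=(H>105)&(H<130)&(S>120)
for m,a,c in blobs(blue):
    P=pts("top",m,d);print("blue",a,c.round(1),"z",np.percentile(P[:,2],[5,50,95]).round(1),rect(P[:,:2]))
brown=(H<22)&(S>130)&(V>60)&roi(im.shape,275,155,410,305)
P=pts("top",brown,d);
ys,xs=np.nonzero(brown);print("liner z",np.median(P[:,2]))
dark=(V<60)&roi(im.shape,275,155,410,308)
ys,xs=np.nonzero(dark);print("tray rim",rect(ray("top",np.c_[xs,ys],15)[:,:2]), rect(np.c_[xs,ys]))
pm=(S<110)&roi(im.shape,290,180,395,250)&(V>90)
for m,a,c in blobs(pm):
    ys,xs=np.nonzero(m);print("pusher",a,rect(ray("top",np.c_[xs,ys],10)[:,:2]))
dark=(V<50)&roi(im.shape,190,190,265,235)
ys,xs=np.nonzero(dark);print("mat",rect(ray("top",np.c_[xs,ys],6)[:,:2]))
wh=(S<70)&(V>110)&roi(im.shape,190,190,265,235)
for m,a,c in blobs(wh):
    P=pts("top",m,d);print("white",a,c.round(1),np.percentile(P[:,2],[5,50,95]).round(1),rect(P[:,:2]))
for nm,r in(("drop",(165,112,200,145)),("cup",(215,275,250,303))):
    m=roi(im.shape,*r);P=pts("top",m,d);P=P[P[:,2]>15];print(nm,P[:,2].max(),rect(P[:,:2]),np.median(P,0))
for nm,r in(("clamps L",(290,275,308,297)),("clamp R",(392,262,408,281))):
    m=roi(im.shape,*r)&(S<60)&(V>120);P=pts("top",m,d);print(nm,np.median(P,0),P[:,2].max())
b=cv2.resize(im[150:310,185:415],None,fx=3.4,fy=3.4,interpolation=cv2.INTER_CUBIC);cv2.imwrite("pics/c0.png",b)
E
```

```text
blue 145 [223.6 209.7] z [73.8 88.  90.6] (array([576.3, 254.4]), array([21. , 36.7]), 76.1)
blue 206 [346.6 273.7] z [12.5 15.4 17.3] (array([447.3,  14.5]), array([  5. , 165.4]), 98.3)
liner z nan
tray rim (array([530.8,  21.4]), array([211. , 252.6]), 7.7) (array([343.3, 232.1]), array([106.5, 126.9]), 81.4)
pusher 563 (array([552.2,  14.2]), array([141.4, 158.9]), 98.7)
pusher 343 (array([577.2, -73.8]), array([ 20.2, 113.1]), 178.0)
pusher 451 (array([596.6,  39.6]), array([ 12.8, 158.7]), 107.2)
pusher 453 (array([554.6,  34.4]), array([ 12.9, 159.1]), 91.3)
pusher 17 (array([507.5, 125.8]), array([ 2., 20.]), 179.0)
mat (array([570.4, 253.9]), array([ 38.7, 124.7]), 75.6)
white 170 [206.7 207.3] [ 7.8 34.3 37. ] (array([582.5, 288.8]), array([18.3, 47.8]), 76.4)
white 193 [243.1 216.2] [ 8.4 34.1 36.6] (array([564.2, 218.5]), array([17.4, 41.9]), 75.1)
drop 103.09900068869581 (array([736.5, 330.5]), array([28.1, 33.3]), 124.2) [732.67101899 327.25509182  61.04689621]
cup 36.74840415540177 (array([418.7, 237.6]), array([39.1, 45.9]), 178.8) [419.01788627 238.76137286  25.04046158]
clamps L [419.91023954 112.35162858  25.73886709] 33.84240120990262
clamp R [447.88565648 -82.22683144  25.60972266] 35.77894637279951
  return _methods._mean(a, axis=axis, dtype=dtype,
  ret = ret.dtype.type(ret / rcount)
```

View pics/c0.png

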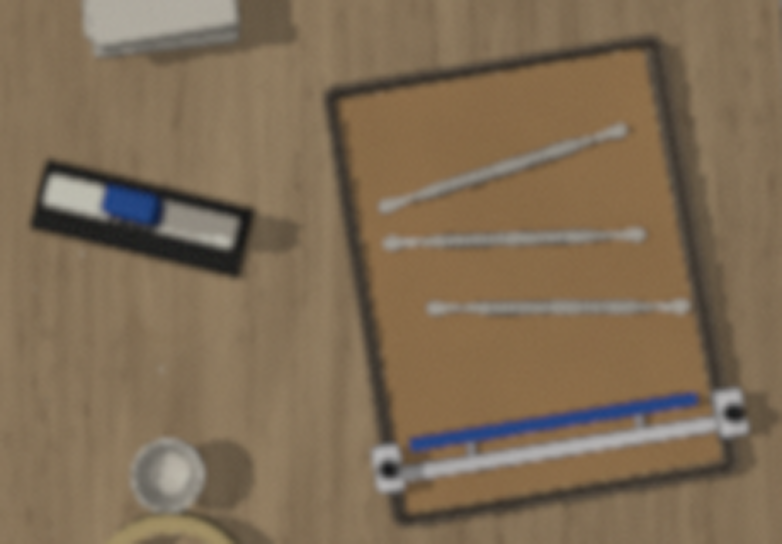

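Crop: the bar's upper (+y) edge runs from (410,440) to (698,396). The rake sits on its mat, with the mat's corners at (47,162), (252,210), (238,275) and (33,225). Now I refine the rake, mat and tray, and work out the approach.

```bash
cat >> h.py <<'E'
def to(x,y,z,yaw=None):
    s=env.state();p=np.array(s["ee_pos"]);a=s["ee_rot"];ps=np.radians(a[2])
    from scipy.spatial.transform import Rotation as R
    t=R.from_euler("xyz",a,degrees=True).as_matrix().T@(np.array([x,y,z])-p)
    r=0 if yaw is None else -((yaw-a[2]+180)%360-180)
    print("t",s["time_s"],"pos",p.round(1),"rpy",np.round(a,1),"F",np.round(s["force"],1),"w",round(s["gripper_width"],1),"-> shift m",(t/1000).round(4),"roll",round(r,1))
E
python3 - <<'E'
from h import *
im=cv2.imread("pics/top0.png");d=np.load("pics/top0.npy")
c=lambda a:np.array(a)/3.4+[185,150]-.5*(1-1/3.4)
M=ray("top",c([(47,162),(252,210),(238,275),(33,225)]),6)[:,:2];print("mat",rect(M),M.mean(0))
T=ray("top",c([(330,92),(655,42),(728,470),(400,520)]),15)[:,:2];print("tray",rect(T),T.mean(0))
B=ray("top",c([(412,439),(698,395)]),14)[:,:2];print("bar far face ends",B)
for nm,a in(("p1",[(384,206),(624,129)]),("p2",[(388,243),(643,235)]),("p3",[(432,308),(687,307)])):
    Q=ray("top",c(a),9)[:,:2];e=Q[1]-Q[0];ya=np.radians(8.2);r=Q.mean(0)-T.mean(0);
    print(nm,Q.mean(0),np.linalg.norm(e),"tray xy",r@[np.sin(ya),-np.cos(ya)],r@[np.cos(ya),np.sin(ya)],"ang",np.degrees(np.arctan2(e[1],e[0]))%180-98.2)
P=pts("top",roi(im.shape,190,190,265,235),d)
for lo,hi in((84,95),(31,40)):
    Q=P[(P[:,2]>lo)&(P[:,2]<hi)];print(len(Q),Q.mean(0),rect(Q[:,:2]))
im2=cv2.imread("pics/side0.png");d2=np.load("pics/side0.npy");P=pts("side",roi(im2.shape,235,215,305,285),d2)
for lo,hi in((84,95),(31,40)):
    Q=P[(P[:,2]>lo)&(P[:,2]<hi)];print("side",len(Q),Q.mean(0),rect(Q[:,:2]))
to(575,255,190,-14.3)
E
```

```text
mat (array([570.3, 254.3]), array([ 39.5, 126.9]), 75.9) [570.58641716 254.17805573]
tray (array([530.5,  27.1]), array([195.3, 254.3]), 7.9) [530.66333075  26.83767526]
bar far face ends [[438.34698611  96.75370909]
 [461.28030249 -70.70345872]]
p1 [597.0146053   38.38148167] 150.20159716849463 tray xy -1.9621736677373303 67.31939523483854 ang 8.698648810877117
p2 [554.34605363  32.78080921] 151.0435373448061 tray xy -2.504531214250302 24.28825904914 ang -7.310665669153806
p3 [513.48736132   7.89707647] 150.35806800505074 tray xy 16.297164268641843 -19.70184369964092 ang -8.869954981944332
139 [573.34287088 251.19659576  88.12874495] (array([573.5, 251.6]), array([15.8, 29.8]), 76.3)
358 [572.78859108 249.92742486  34.29719877] (array([573.6, 251.8]), array([ 18. , 112.1]), 75.7)
side 148 [574.97412855 256.04358295  86.38266039] (array([574.8, 255.7]), array([15.8, 28.6]), 79.2)
side 397 [575.37789728 260.27388614  33.12527085] (array([574.8, 255.9]), array([ 18.5, 111.9]), 75.4)
t 0.1 pos [ 191.  -541.9  213.2] rpy [-1.80e+02  1.00e-01 -7.06e+01] F [ 0.  -0.1  0.4] w 91.1 -> shift m [-0.6239 -0.6271  0.0242] roll -56.3
```

```bash
python3 -m pendant '[{"xyz":[-0.040,-0.040,0],"roll":-7,"jaw":0},{"xyz":[-0.080,-0.080,0],"roll":-14,"jaw":0},{"xyz":[-0.120,-0.120,0],"roll":-21,"jaw":0},{"xyz":[-0.160,-0.160,0],"roll":-28,"jaw":0},{"xyz":[-0.200,-0.200,0],"roll":-35,"jaw":0},{"xyz":[-0.240,-0.240,0],"roll":-42,"jaw":0},{"xyz":[-0.280,-0.280,0],"roll":-49,"jaw":0},{"xyz":[-0.320,-0.320,0],"roll":-56.3,"jaw":0}]'; python3 -c "
from h import *
to(574.2,253.7,140,-14.3)"
```

```text
time_s: 1.1
ee_pos: [386.9, -132.4, 213.9]
ee_rot: [180.0, -0.0, -14.1]
force: [0.6, -0.7, -0.4]
gripper_width: 91.3
t 1.1 pos [ 386.9 -132.4  213.9] rpy [180.   -0.  -14.1] F [ 0.6 -0.7 -0.4] w 91.3 -> shift m [ 0.0878 -0.4201  0.0738] roll 0.2
```

```bash
python3 -m pendant '[{"xyz":[0.011,-0.053,0],"roll":0,"jaw":0},{"xyz":[0.022,-0.106,0],"roll":0,"jaw":0},{"xyz":[0.033,-0.159,0],"roll":0,"jaw":0},{"xyz":[0.044,-0.212,0.02],"roll":0,"jaw":0},{"xyz":[0.056,-0.265,0.04],"roll":0,"jaw":0},{"xyz":[0.067,-0.318,0.06],"roll":0,"jaw":0},{"xyz":[0.078,-0.371,0.074],"roll":0,"jaw":0},{"xyz":[0.0878,-0.420,0.0738],"roll":0.2,"jaw":0}]'; python3 - <<'E'
from h import *
to(574.2,253.7,49,-14.3)
for n in("top","side"):
    im,d=env.grab_frame(n);cv2.imwrite(f"pics/{n}1.png",im);np.save(f"pics/{n}1.npy",d)
a=cv2.imread("pics/top1.png")[130:300,130:330];b=cv2.imread("pics/side1.png")[130:300,170:370]
cv2.imwrite("pics/c1.png",cv2.resize(np.hstack([a,b]),None,fx=2,fy=2,interpolation=2))
E
```

```text
time_s: 2.1
ee_pos: [574.9, 252.6, 138.0]
ee_rot: [179.9, 0.2, -14.5]
force: [-0.1, -0.4, -0.2]
gripper_width: 91.4
t 2.1 pos [574.9 252.6 138. ] rpy [179.9   0.2 -14.5] F [-0.1 -0.4 -0.2] w 91.4 -> shift m [-0.0007 -0.0012  0.089 ] roll -0.2
```

View pics/c1.png

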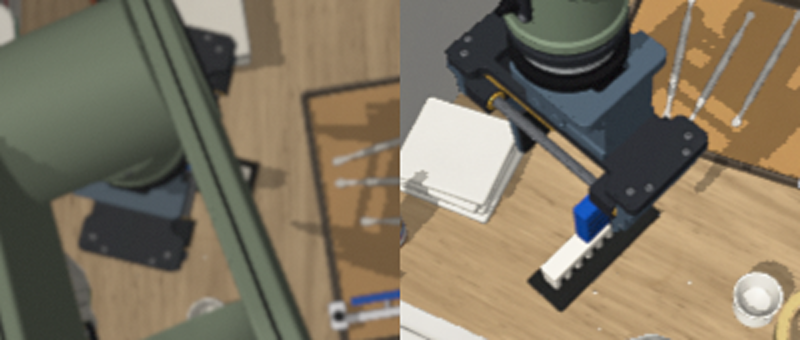

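The open gripper straddles the blue handle, with the paddle between the fingers near (590,220) in the right half. I lower and close.

```bash
python3 -m pendant '[{"xyz":[0,-0.001,0.03],"roll":0,"jaw":0},{"xyz":[0,-0.001,0.06],"roll":0,"jaw":0},{"xyz":[0,-0.001,0.08],"roll":0,"jaw":0},{"xyz":[0,-0.001,0.089],"roll":0,"jaw":0},{"xyz":[0,-0.001,0.089],"roll":0,"jaw":0},{"xyz":[0,-0.001,0.089],"roll":0,"jaw":0.5},{"xyz":[0,-0.001,0.089],"roll":0,"jaw":0.7},{"xyz":[0,-0.001,0.089],"roll":0,"jaw":0.75}]' 30; python3 -m pendant '[{"xyz":[0,0,0],"roll":0,"jaw":0.8},{"xyz":[0,0,0],"roll":0,"jaw":0.85},{"xyz":[0,0,0],"roll":0,"jaw":0.9},{"xyz":[0,0,0],"roll":0,"jaw":0.95},{"xyz":[0,0,0],"roll":0,"jaw":1},{"xyz":[0,0,0],"roll":0,"jaw":1},{"xyz":[0,0,0],"roll":0,"jaw":1},{"xyz":[0,0,0],"roll":0,"jaw":1}]' 30; python3 -c "
from h import *
to(574.2,253.7,49,-14.3)"
```

```text
time_s: 3.2
ee_pos: [575.8, 252.2, 51.7]
ee_rot: [-180.0, -0.1, -14.5]
force: [-0.6, 0.4, 0.4]
gripper_width: 63.9
time_s: 4.2
ee_pos: [575.5, 252.1, 51.1]
ee_rot: [180.0, 0.0, -14.5]
force: [0.1, 0.5, 0.4]
gripper_width: 15.8
t 4.2 pos [575.5 252.1  51.1] rpy [180.    0.  -14.5] F [0.1 0.5 0.4] w 15.8 -> shift m [-0.0017 -0.0012  0.0021] roll -0.2
```

```bash
python3 -m pendant '[{"xyz":[0,0,-0.02],"roll":0,"jaw":1},{"xyz":[0,0,-0.04],"roll":0,"jaw":1},{"xyz":[0,0,-0.06],"roll":0,"jaw":1},{"xyz":[0,0,-0.08],"roll":0,"jaw":1},{"xyz":[0,0,-0.08],"roll":0,"jaw":1},{"xyz":[0,0,-0.08],"roll":0,"jaw":1},{"xyz":[0,0,-0.08],"roll":0,"jaw":1},{"xyz":[0,0,-0.08],"roll":0,"jaw":1}]'; python3 -c "
from h import *
to(628.6,36.5,131,8)"
```

```text
time_s: 5.2
ee_pos: [575.2, 252.0, 130.3]
ee_rot: [179.9, 0.1, -14.5]
force: [0.8, 0.2, -1.7]
gripper_width: 15.7
t 5.2 pos [575.2 252.  130.3] rpy [ 1.799e+02  1.000e-01 -1.450e+01] F [ 0.8  0.2 -1.7] w 15.7 -> shift m [ 0.1056  0.1953 -0.0007] roll -22.5
```

```bash
python3 -m pendant '[{"xyz":[0.018,0.033,0],"roll":-4,"jaw":1},{"xyz":[0.036,0.066,0],"roll":-8,"jaw":1},{"xyz":[0.054,0.099,0],"roll":-12,"jaw":1},{"xyz":[0.072,0.132,0],"roll":-16,"jaw":1},{"xyz":[0.09,0.165,0],"roll":-20,"jaw":1},{"xyz":[0.1056,0.195,0],"roll":-22.5,"jaw":1},{"xyz":[0.1056,0.195,0],"roll":-22.5,"jaw":1},{"xyz":[0.1056,0.195,0],"roll":-22.5,"jaw":1}]'; python3 - <<'E'
from h import *
to(628.6,36.5,60,8)
for n in("top","side"):
    im,d=env.grab_frame(n);cv2.imwrite(f"pics/{n}2.png",im);np.save(f"pics/{n}2.npy",d)
b=cv2.imread("pics/side2.png")[70:270,220:460]
cv2.imwrite("pics/c2.png",cv2.resize(b,None,fx=3,fy=3,interpolation=2))
hsv=cv2.cvtColor(cv2.imread("pics/side2.png"),cv2.COLOR_BGR2HSV);d=np.load("pics/side2.npy")
m=(hsv[...,1]<60)&(hsv[...,2]>110)&roi(d.shape,230,80,420,260)
P=pts("side",m,d);print(np.histogram(P[:,2],range(0,160,10)))
Q=P[(P[:,2]>100)&(P[:,2]<116)];print(rect(Q[:,:2]),np.median(Q[:,2]))
E
```

```text
time_s: 6.2
ee_pos: [628.7, 37.3, 130.8]
ee_rot: [-180.0, 0.0, 8.0]
force: [-0.8, 0.2, -1.5]
gripper_width: 15.6
t 6.2 pos [628.7  37.3 130.8] rpy [-180.    0.    8.] F [-0.8  0.2 -1.5] w 15.6 -> shift m [-0.0002  0.0008  0.0708] roll -0.0
(array([561, 597, 159,   5,   0,   0,   0,   0,  24,  42,  71, 202,   2,
         0,   2]), array([  0,  10,  20,  30,  40,  50,  60,  70,  80,  90, 100, 110, 120,
       130, 140, 150]))
(array([629.1,  43. ]), array([ 18.5, 110.6]), 97.6) 111.81272166009103
```

View pics/c2.png

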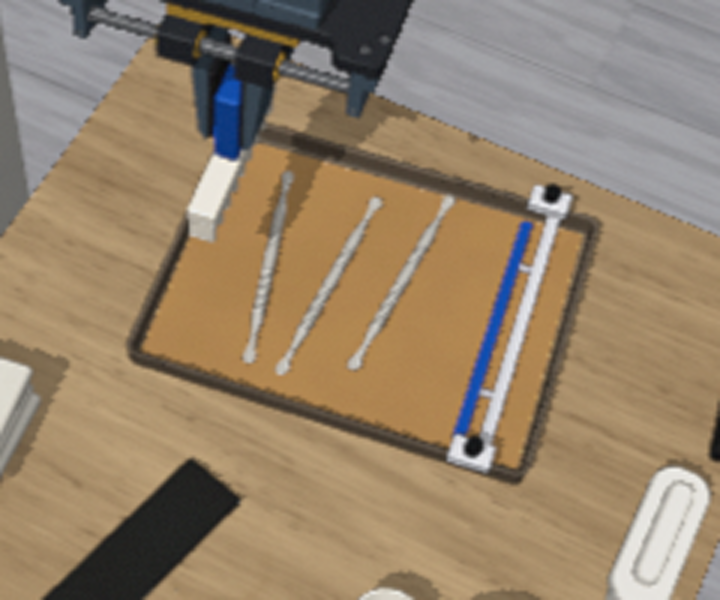

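The rake hangs behind pusher 1, whose ends are at (287,177) and (249,357). The bar runs (528,224)–(463,436). I cross-check these from the side camera, along the tray's y relative to the rake.

```bash
python3 - <<'E'
from h import *
b=np.array([-0.5,4.2]) # side bias seen on the held rake
c=lambda a,z:ray("side",np.array(a)/3+[220,70]-.33,z)[:,:2]-b
yh=np.array([np.cos(np.radians(8)),np.sin(np.radians(8))]);xh=np.array([yh[1],-yh[0]]);O=np.array([532.5,27])
for nm,a,z in(("p1",[(287,177),(249,357)],9),("p2",[(375,204),(283,367)],9),("p3",[(448,203),(355,361)],9),("bar",[(523,224),(457,434)],14),("far rim in",[(258,143),(150,345)],15),("tray out",[(255,130),(133,355),(520,478),(597,224)],15)):
    Q=c(a,z);print(nm,(Q@np.c_[xh,yh]-O@np.c_[xh,yh]).round(1).tolist(), Q.mean(0).round(1),np.degrees(np.arctan2(*(Q[1]-Q[0])[::-1])).round(1))
for n in("side","top"):
    im=cv2.imread(f"pics/{n}2.png");V=im.max(2)
    m=(V<50)&(roi(im.shape,225,215,310,290) if n=="side" else roi(im.shape,190,190,265,235))
    for mm,a,_ in blobs(m,200):
        ys,xs=np.nonzero(mm);print("mat",n,a,rect(ray(n,np.c_[xs,ys],6)[:,:2]))
E
```

```text
p1 [[68.3, 79.0], [-74.6, 55.6]] [598.7  39.5] 107.3
p2 [[67.8, 16.2], [-74.0, 33.1]] [556.5  33.5] 91.2
p3 [[86.0, -29.7], [-53.8, -8.3]] [516.    8.4] 89.3
bar [[83.1, -81.5], [-84.3, -83.1]] [451.   16.1] 98.6
far rim in [[84.2, 105.7], [-91.6, 116.1]] [641.8  46.1] 94.6
tray out [[94.2, 111.4], [-102.2, 123.5], [-100.5, -126.9], [99.7, -127.6]] [527.3  28.5] 94.5
mat side 1498 (array([571.5, 258.8]), array([ 40.6, 126.6]), 75.3)
mat top 1134 (array([570.4, 254.3]), array([ 37.6, 124.3]), 75.5)
```

```bash
python3 -m pendant '[{"xyz":[0,0.0,0.02],"roll":0,"jaw":1},{"xyz":[0,0.0,0.04],"roll":0,"jaw":1},{"xyz":[0,0.0,0.06],"roll":0,"jaw":1},{"xyz":[0,0.0,0.07],"roll":0,"jaw":1},{"xyz":[0,0.0,0.074],"roll":0,"jaw":1},{"xyz":[0,0.0,0.077],"roll":0,"jaw":1},{"xyz":[0,0.0,0.077],"roll":0,"jaw":1},{"xyz":[0,0.0,0.077],"roll":0,"jaw":1}]'; python3 -c "
from h import *
to(628.6,36.5,50.5,8)"
```

```text
time_s: 7.3
ee_pos: [629.4, 36.9, 54.6]
ee_rot: [180.0, -0.1, 8.0]
force: [-0.2, 0.0, -1.3]
gripper_width: 15.8
t 7.3 pos [629.4  36.9  54.6] rpy [ 1.8e+02 -1.0e-01  8.0e+00] F [-0.2  0.  -1.3] w 15.8 -> shift m [-0.0008  0.0003  0.0041] roll 0.0
```

```bash
python3 -m pendant '[{"xyz":[0,0,0.001],"roll":0,"jaw":1},{"xyz":[0,0,0.002],"roll":0,"jaw":1},{"xyz":[0,0,0.003],"roll":0,"jaw":1},{"xyz":[0,0,0.0038],"roll":0,"jaw":1},{"xyz":[0,0,0.0038],"roll":0,"jaw":1},{"xyz":[0,0,0.0038],"roll":0,"jaw":1},{"xyz":[0,0,0.0038],"roll":0,"jaw":1},{"xyz":[0,0,0.0038],"roll":0,"jaw":1}]'; python3 - <<'E'
from h import *
to(628.6,36.5,50.5,8)
im,d=env.grab_frame("side");cv2.imwrite("pics/side3.png",im);np.save("pics/side3.npy",d)
hsv=cv2.cvtColor(im,cv2.COLOR_BGR2HSV)
P=pts("side",(hsv[...,1]<60)&(hsv[...,2]>110)&roi(d.shape,230,80,420,260),d);Q=P[(P[:,2]>24)&(P[:,2]<44)&(P[:,0]>600)];print(len(Q),np.percentile(Q[:,2],[10,50,90]))
cv2.imwrite("pics/c3.png",cv2.resize(im[90:240,240:440],None,fx=3.5,fy=3.5,interpolation=2))
E
```

```text
time_s: 8.3
ee_pos: [629.0, 36.9, 50.4]
ee_rot: [180.0, -0.0, 8.0]
force: [-0.7, 1.1, -1.8]
gripper_width: 15.8
t 8.3 pos [629.   36.9  50.4] rpy [180.  -0.   8.] F [-0.7  1.1 -1.8] w 15.8 -> shift m [-0.0005  0.0003 -0.0001] roll 0.0
214 [28.00918367 31.34265061 33.22270165]
```

View pics/c3.png

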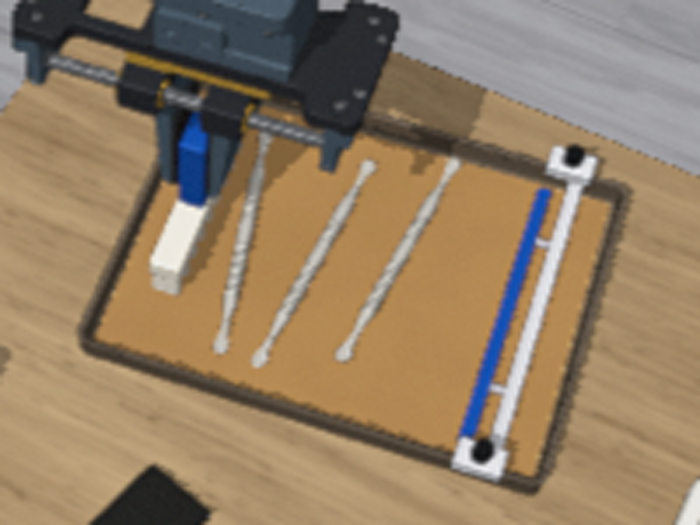

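The tines are just above the floor behind pusher 1, with the head lower at (165,285) and the pushers at (240,240), (310,260) and (400,260). I start drawing slowly.

```bash
python3 -m pendant '[{"xyz":[-0.004,0,0],"roll":0,"jaw":1},{"xyz":[-0.008,0,0],"roll":0,"jaw":1},{"xyz":[-0.012,0,0],"roll":0,"jaw":1},{"xyz":[-0.016,0,0],"roll":0,"jaw":1},{"xyz":[-0.020,0,0],"roll":0,"jaw":1},{"xyz":[-0.024,0,0],"roll":0,"jaw":1},{"xyz":[-0.028,0,0],"roll":0,"jaw":1},{"xyz":[-0.032,0,0],"roll":0,"jaw":1}]'; python3 -m pendant '[{"xyz":[-0.004,0,0],"roll":0,"jaw":1},{"xyz":[-0.008,0,0],"roll":0,"jaw":1},{"xyz":[-0.012,0,0],"roll":0,"jaw":1},{"xyz":[-0.016,0,0],"roll":0,"jaw":1},{"xyz":[-0.020,0,0],"roll":0,"jaw":1},{"xyz":[-0.024,0,0],"roll":0,"jaw":1},{"xyz":[-0.028,0,0],"roll":0,"jaw":1},{"xyz":[-0.032,0,0],"roll":0,"jaw":1}]';python3 - <<'E'
from h import *
to(628.6,36.5,50.4,8)
im,d=env.grab_frame("side");cv2.imwrite("pics/side4.png",im);np.save("pics/side4.npy",d)
cv2.imwrite("pics/c4.png",cv2.resize(im[90:240,240:440],None,fx=3.5,fy=3.5,interpolation=2))
E
```

```text
time_s: 9.35
ee_pos: [597.1, 32.4, 50.3]
ee_rot: [180.0, -0.0, 8.0]
force: [0.4, 0.0, -0.9]
gripper_width: 15.8
time_s: 10.35
ee_pos: [565.4, 28.0, 50.3]
ee_rot: [180.0, -0.0, 8.0]
force: [-0.1, 0.0, -1.4]
gripper_width: 15.7
t 10.35 pos [565.4  28.   50.3] rpy [180.  -0.   8.] F [-0.1  0.  -1.4] w 15.7 -> shift m [ 0.0638  0.0003 -0.0001] roll 0.0
```

View pics/c4.png

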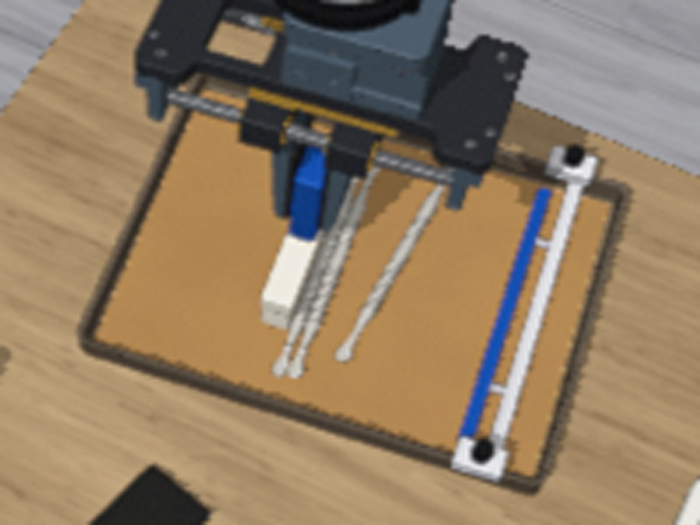

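Pushers 1 and 2 now lie side by side ahead of the comb, and pusher 3 is next. I carry on.

```bash
python3 -m pendant '[{"xyz":[-0.004,0,0],"roll":0,"jaw":1},{"xyz":[-0.008,0,0],"roll":0,"jaw":1},{"xyz":[-0.012,0,0],"roll":0,"jaw":1},{"xyz":[-0.016,0,0],"roll":0,"jaw":1},{"xyz":[-0.020,0,0],"roll":0,"jaw":1},{"xyz":[-0.024,0,0],"roll":0,"jaw":1},{"xyz":[-0.028,0,0],"roll":0,"jaw":1},{"xyz":[-0.032,0,0],"roll":0,"jaw":1}]'; python3 -m pendant '[{"xyz":[-0.004,0,0],"roll":0,"jaw":1},{"xyz":[-0.008,0,0],"roll":0,"jaw":1},{"xyz":[-0.012,0,0],"roll":0,"jaw":1},{"xyz":[-0.016,0,0],"roll":0,"jaw":1},{"xyz":[-0.020,0,0],"roll":0,"jaw":1},{"xyz":[-0.024,0,0],"roll":0,"jaw":1},{"xyz":[-0.028,0,0],"roll":0,"jaw":1},{"xyz":[-0.032,0,0],"roll":0,"jaw":1}]';python3 - <<'E'
from h import *
to(628.6,36.5,50.4,8)
im,d=env.grab_frame("side");cv2.imwrite("pics/side5.png",im);np.save("pics/side5.npy",d)
cv2.imwrite("pics/c5.png",cv2.resize(im[90:240,260:460],None,fx=3.5,fy=3.5,interpolation=2))
E
```

```text
time_s: 11.4
ee_pos: [533.7, 23.5, 50.4]
ee_rot: [180.0, -0.0, 8.0]
force: [1.0, 0.4, -1.3]
gripper_width: 15.8
time_s: 12.4
ee_pos: [502.0, 19.0, 50.3]
ee_rot: [180.0, -0.0, 8.0]
force: [0.3, 0.2, -1.3]
gripper_width: 15.9
t 12.4 pos [502.   19.   50.3] rpy [180.  -0.   8.] F [ 0.3  0.2 -1.3] w 15.9 -> shift m [ 1.278e-01  3.000e-04 -1.000e-04] roll 0.0
```

View pics/c5.png

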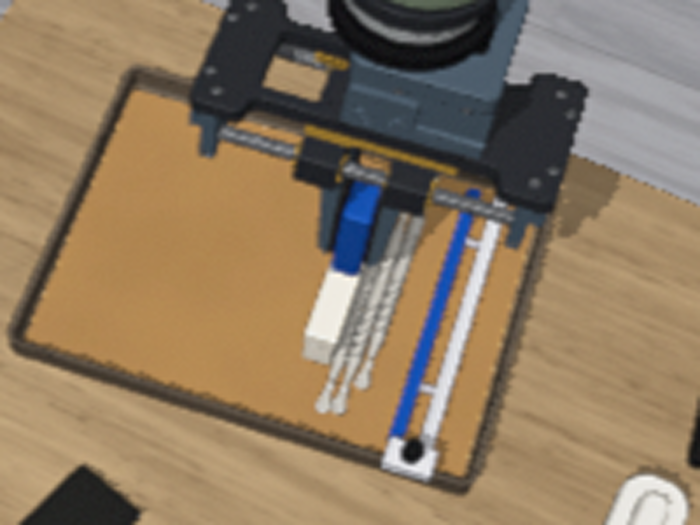

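All three are together, parallel, nearing the bar. I advance 15 mm slowly, then feel for contact.

```bash
python3 -m pendant '[{"xyz":[-0.003,0,0],"roll":0,"jaw":1},{"xyz":[-0.006,0,0],"roll":0,"jaw":1},{"xyz":[-0.009,0,0],"roll":0,"jaw":1},{"xyz":[-0.011,0,0],"roll":0,"jaw":1},{"xyz":[-0.013,0,0],"roll":0,"jaw":1},{"xyz":[-0.014,0,0],"roll":0,"jaw":1},{"xyz":[-0.015,0,0],"roll":0,"jaw":1},{"xyz":[-0.015,0,0],"roll":0,"jaw":1}]'; python3 -m pendant '[{"xyz":[-0.0002,0,0],"roll":0,"jaw":1},{"xyz":[-0.0004,0,0],"roll":0,"jaw":1},{"xyz":[-0.0006,0,0],"roll":0,"jaw":1},{"xyz":[-0.0008,0,0],"roll":0,"jaw":1},{"xyz":[-0.001,0,0],"roll":0,"jaw":1},{"xyz":[-0.001,0,0],"roll":0,"jaw":1},{"xyz":[-0.001,0,0],"roll":0,"jaw":1},{"xyz":[-0.001,0,0],"roll":0,"jaw":1}]'
```

```text
time_s: 13.45
ee_pos: [487.3, 17.0, 50.3]
ee_rot: [180.0, 0.0, 8.0]
force: [0.1, 0.2, -0.6]
gripper_width: 15.7
time_s: 14.45
ee_pos: [486.4, 16.8, 50.3]
ee_rot: [180.0, 0.0, 8.0]
force: [-0.6, -0.5, -0.7]
gripper_width: 15.7
```

```bash
python3 -m pendant '[{"xyz":[-0.0002,0,0],"roll":0,"jaw":1},{"xyz":[-0.0004,0,0],"roll":0,"jaw":1},{"xyz":[-0.0006,0,0],"roll":0,"jaw":1},{"xyz":[-0.0008,0,0],"roll":0,"jaw":1},{"xyz":[-0.001,0,0],"roll":0,"jaw":1},{"xyz":[-0.001,0,0],"roll":0,"jaw":1},{"xyz":[-0.001,0,0],"roll":0,"jaw":1},{"xyz":[-0.001,0,0],"roll":0,"jaw":1}]'; python3 -m pendant '[{"xyz":[-0.0002,0,0],"roll":0,"jaw":1},{"xyz":[-0.0004,0,0],"roll":0,"jaw":1},{"xyz":[-0.0006,0,0],"roll":0,"jaw":1},{"xyz":[-0.0008,0,0],"roll":0,"jaw":1},{"xyz":[-0.001,0,0],"roll":0,"jaw":1},{"xyz":[-0.001,0,0],"roll":0,"jaw":1},{"xyz":[-0.001,0,0],"roll":0,"jaw":1},{"xyz":[-0.001,0,0],"roll":0,"jaw":1}]'
```

```text
time_s: 15.45
ee_pos: [485.4, 16.7, 50.3]
ee_rot: [180.0, -0.0, 8.0]
force: [0.7, -0.0, -1.5]
gripper_width: 16.2
time_s: 16.45
ee_pos: [484.5, 16.6, 50.3]
ee_rot: [180.0, -0.0, 8.0]
force: [0.4, 1.1, -1.1]
gripper_width: 15.8
```

```bash
python3 - <<'E'
from h import *
for n in("side","top"):
    im,d=env.grab_frame(n);cv2.imwrite(f"pics/{n}6.png",im);np.save(f"pics/{n}6.npy",d)
    if n=="side":cv2.imwrite("pics/c6.png",cv2.resize(im[120:240,290:450],None,fx=4.8,fy=4.8,interpolation=2))
E
```

```text
(no output)
```

View pics/c6.png

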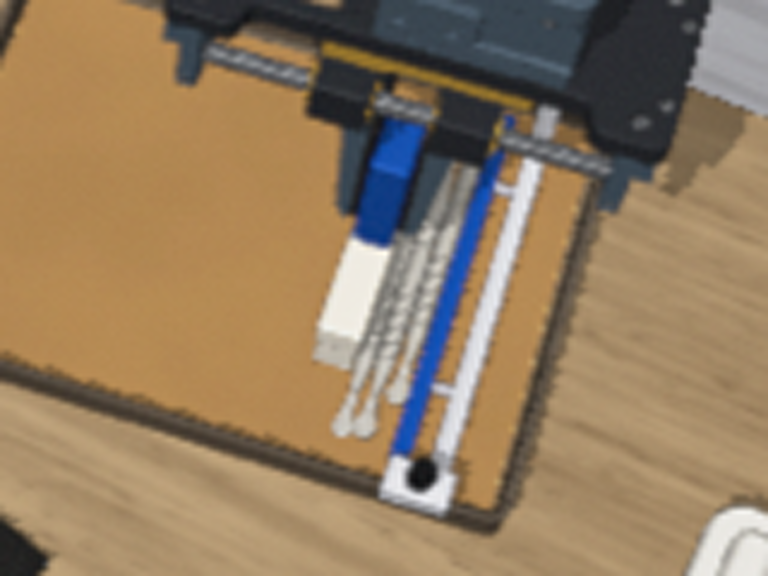

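The row lies just in front of the bar, with a small gap near (425,340). I continue in 1 mm steps.

```bash
python3 -m pendant '[{"xyz":[-0.0002,0,0],"roll":0,"jaw":1},{"xyz":[-0.0004,0,0],"roll":0,"jaw":1},{"xyz":[-0.0006,0,0],"roll":0,"jaw":1},{"xyz":[-0.0008,0,0],"roll":0,"jaw":1},{"xyz":[-0.001,0,0],"roll":0,"jaw":1},{"xyz":[-0.001,0,0],"roll":0,"jaw":1},{"xyz":[-0.001,0,0],"roll":0,"jaw":1},{"xyz":[-0.001,0,0],"roll":0,"jaw":1}]'; python3 -m pendant '[{"xyz":[-0.0002,0,0],"roll":0,"jaw":1},{"xyz":[-0.0004,0,0],"roll":0,"jaw":1},{"xyz":[-0.0006,0,0],"roll":0,"jaw":1},{"xyz":[-0.0008,0,0],"roll":0,"jaw":1},{"xyz":[-0.001,0,0],"roll":0,"jaw":1},{"xyz":[-0.001,0,0],"roll":0,"jaw":1},{"xyz":[-0.001,0,0],"roll":0,"jaw":1},{"xyz":[-0.001,0,0],"roll":0,"jaw":1}]'
```

```text
time_s: 17.55
ee_pos: [483.7, 16.5, 50.4]
ee_rot: [180.0, -0.0, 8.0]
force: [1.8, 0.7, -1.2]
gripper_width: 15.9
time_s: 18.55
ee_pos: [482.8, 16.3, 50.4]
ee_rot: [180.0, -0.0, 8.0]
force: [4.1, 2.6, -1.1]
gripper_width: 15.5
```

```bash
python3 -m pendant '[{"xyz":[-0.0002,0,0],"roll":0,"jaw":1},{"xyz":[-0.0004,0,0],"roll":0,"jaw":1},{"xyz":[-0.0006,0,0],"roll":0,"jaw":1},{"xyz":[-0.0008,0,0],"roll":0,"jaw":1},{"xyz":[-0.0008,0,0],"roll":0,"jaw":1},{"xyz":[-0.0008,0,0],"roll":0,"jaw":1},{"xyz":[-0.0008,0,0],"roll":0,"jaw":1},{"xyz":[-0.0008,0,0],"roll":0,"jaw":1}]'; python3 - <<'E'
from h import *
for i in range(5): to(484.5,16.6,50.3); env.grab_frame("side")
im,d=env.grab_frame("side");cv2.imwrite("pics/side7.png",im)
E
```

```text
time_s: 19.55
ee_pos: [482.5, 16.3, 50.5]
ee_rot: [180.0, -0.1, 8.0]
force: [4.4, 2.7, -2.3]
gripper_width: 15.8
t 19.55 pos [482.5  16.3  50.5] rpy [ 1.8e+02 -1.0e-01  8.0e+00] F [ 4.4  2.7 -2.3] w 15.8 -> shift m [ 0.002  -0.0001  0.0002] roll 0
t 19.6 pos [482.5  16.3  50.5] rpy [ 1.8e+02 -1.0e-01  8.0e+00] F [ 4.9  2.4 -2.2] w 15.8 -> shift m [ 0.002  -0.0001  0.0002] roll 0
t 19.65 pos [482.5  16.3  50.5] rpy [ 1.8e+02 -1.0e-01  8.0e+00] F [ 5.7  2.5 -2.1] w 15.9 -> shift m [ 0.002  -0.      0.0002] roll 0
t 19.7 pos [482.5  16.3  50.5] rpy [ 1.8e+02 -1.0e-01  8.0e+00] F [ 5.7  2.6 -2.9] w 15.6 -> shift m [ 0.002  -0.      0.0002] roll 0
t 19.75 pos [482.5  16.2  50.5] rpy [ 1.8e+02 -1.0e-01  8.0e+00] F [ 5.5  2.7 -1.7] w 15.8 -> shift m [ 0.002  -0.0001  0.0002] roll 0
```

```bash
python3 -m pendant '[{"xyz":[-0.0002,0,0],"roll":0,"jaw":1},{"xyz":[-0.0003,0,0],"roll":0,"jaw":1},{"xyz":[-0.0003,0,0],"roll":0,"jaw":1},{"xyz":[-0.0003,0,0],"roll":0,"jaw":1},{"xyz":[-0.0003,0,0],"roll":0,"jaw":1},{"xyz":[-0.0003,0,0],"roll":0,"jaw":1},{"xyz":[-0.0003,0,0],"roll":0,"jaw":1},{"xyz":[-0.0003,0,0],"roll":0,"jaw":1}]'; python3 - <<'E'
from h import *
F=[]
for i in range(6): F.append(env.state()["force"]); im,d=env.grab_frame("side")
print(np.mean(F,0));cv2.imwrite("pics/side8.png",im)
cv2.imwrite("pics/c8.png",cv2.resize(im[120:240,290:450],None,fx=4.8,fy=4.8,interpolation=2))
E
```

```text
time_s: 20.85
ee_pos: [482.3, 16.2, 50.6]
ee_rot: [180.0, -0.1, 8.0]
force: [5.0, 2.5, -1.9]
gripper_width: 16.1
[ 5.55967931  2.50103595 -1.64169762]
```

View pics/c8.png

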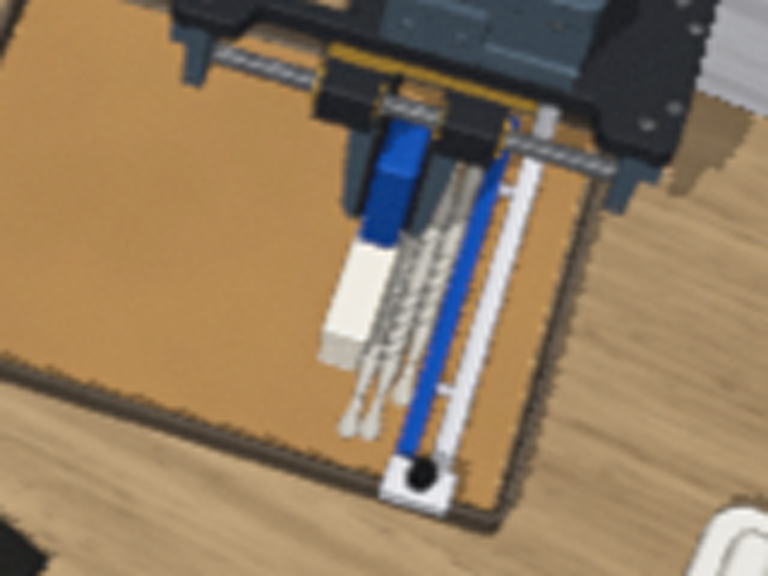

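The row is closed and parallel against the bar, holding about 6 N. I back off slowly.

```bash
python3 -m pendant '[{"xyz":[0.0005,0,0],"roll":0,"jaw":1},{"xyz":[0.001,0,0],"roll":0,"jaw":1},{"xyz":[0.0015,0,0],"roll":0,"jaw":1},{"xyz":[0.002,0,0],"roll":0,"jaw":1},{"xyz":[0.0025,0,0],"roll":0,"jaw":1},{"xyz":[0.003,0,0],"roll":0,"jaw":1},{"xyz":[0.0035,0,0],"roll":0,"jaw":1},{"xyz":[0.004,0,0],"roll":0,"jaw":1}]';python3 -m pendant '[{"xyz":[0.002,0,0],"roll":0,"jaw":1},{"xyz":[0.005,0,0],"roll":0,"jaw":1},{"xyz":[0.01,0,0],"roll":0,"jaw":1},{"xyz":[0.016,0,-0.003],"roll":0,"jaw":1},{"xyz":[0.02,0,-0.015],"roll":0,"jaw":1},{"xyz":[0.02,0,-0.035],"roll":0,"jaw":1},{"xyz":[0.02,0,-0.06],"roll":0,"jaw":1},{"xyz":[0.02,0,-0.08],"roll":0,"jaw":1}]';  python3 -c "
from h import *
to(575.0,252.1,131,-14.5)"
```

```text
time_s: 22.15
ee_pos: [484.3, 16.5, 50.0]
ee_rot: [180.0, 0.1, 8.0]
force: [0.4, 0.3, -1.3]
gripper_width: 15.7
time_s: 23.15
ee_pos: [505.7, 19.5, 132.2]
ee_rot: [180.0, -0.1, 8.0]
force: [0.2, 0.2, -1.8]
gripper_width: 15.8
t 23.15 pos [505.7  19.5 132.2] rpy [ 1.8e+02 -1.0e-01  8.0e+00] F [ 0.2  0.2 -1.8] w 15.8 -> shift m [ 0.101  -0.2207  0.0013] roll 22.5
```

```bash
python3 -m pendant '[{"xyz":[0.017,-0.037,0],"roll":3.7,"jaw":1},{"xyz":[0.034,-0.074,0],"roll":7.4,"jaw":1},{"xyz":[0.051,-0.111,0],"roll":11.1,"jaw":1},{"xyz":[0.067,-0.147,0],"roll":14.9,"jaw":1},{"xyz":[0.084,-0.184,0],"roll":18.7,"jaw":1},{"xyz":[0.101,-0.2207,0.001],"roll":22.5,"jaw":1},{"xyz":[0.101,-0.2207,0.001],"roll":22.5,"jaw":1},{"xyz":[0.101,-0.2207,0.001],"roll":22.5,"jaw":1}]'; python3 - <<'E'
from h import *
to(575.0,252.1,52,-14.5)
yh=np.array([np.cos(np.radians(8)),np.sin(np.radians(8))]);xh=np.array([yh[1],-yh[0]])
im,d=env.grab_frame("side");cv2.imwrite("pics/side9.png",im);np.save("pics/side9.npy",d)
im2,d2=env.grab_frame("top");cv2.imwrite("pics/top9.png",im2)
a=cv2.resize(im[110:240,300:440],None,fx=4,fy=4,interpolation=2);b=cv2.resize(im[130:290,200:320],(390,520),interpolation=2)
cv2.imwrite("pics/c9.png",cv2.resize(np.hstack([a[:520],b]),None,fx=.83,fy=.83))
E
```

```text
time_s: 24.15
ee_pos: [574.1, 251.7, 129.5]
ee_rot: [179.9, 0.0, -14.4]
force: [0.5, 0.3, -0.7]
gripper_width: 15.9
t 24.15 pos [574.1 251.7 129.5] rpy [179.9   0.  -14.4] F [ 0.5  0.3 -0.7] w 15.9 -> shift m [ 0.0008 -0.0007  0.0775] roll 0.1
```

View pics/c9.png

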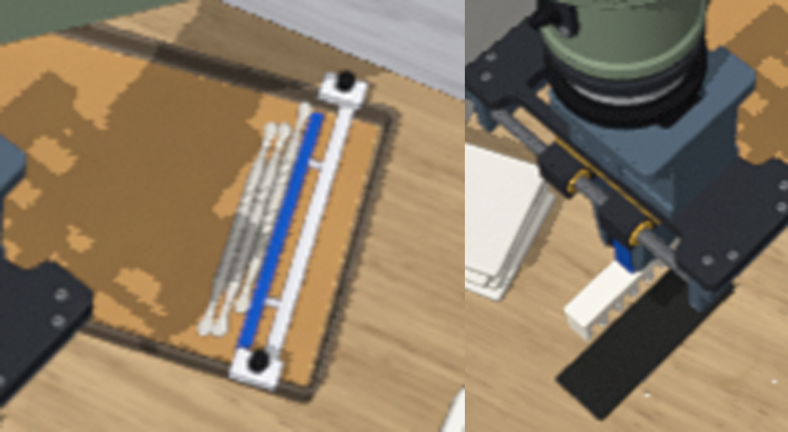

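The pushers lie in a closed parallel row at the bar, spanning (205,328)–(305,105). The rake hangs over the mat. I lower it.

```bash
python3 -m pendant '[{"xyz":[0,-0.0005,0.02],"roll":0,"jaw":1},{"xyz":[0,-0.0005,0.04],"roll":0,"jaw":1},{"xyz":[0,-0.0005,0.06],"roll":0,"jaw":1},{"xyz":[0,-0.0005,0.07],"roll":0,"jaw":1},{"xyz":[0,-0.0005,0.074],"roll":0,"jaw":1},{"xyz":[0,-0.0005,0.076],"roll":0,"jaw":1},{"xyz":[0,-0.0005,0.0765],"roll":0,"jaw":1},{"xyz":[0,-0.0005,0.0765],"roll":0,"jaw":1}]'; python3 -c "
from h import *
to(575.0,252.1,51,-14.5)"
```

```text
time_s: 25.25
ee_pos: [574.8, 252.7, 53.3]
ee_rot: [-180.0, -0.0, -14.5]
force: [0.0, 0.1, -0.9]
gripper_width: 15.9
t 25.25 pos [574.8 252.7  53.3] rpy [-180.    -0.   -14.5] F [ 0.   0.1 -0.9] w 15.9 -> shift m [0.0004 0.0005 0.0023] roll 0.0
```

```bash
python3 -m pendant '[{"xyz":[0,0,0.0005],"roll":0,"jaw":1},{"xyz":[0,0,0.001],"roll":0,"jaw":1},{"xyz":[0,0,0.0013],"roll":0,"jaw":1},{"xyz":[0,0,0.0016],"roll":0,"jaw":1},{"xyz":[0,0,0.0019],"roll":0,"jaw":1},{"xyz":[0,0,0.0021],"roll":0,"jaw":1},{"xyz":[0,0,0.0021],"roll":0,"jaw":1},{"xyz":[0,0,0.0021],"roll":0,"jaw":1}]'; python3 -c "
from h import *
to(575.0,252.1,51,-14.5)"
```

```text
time_s: 26.25
ee_pos: [574.5, 252.5, 51.0]
ee_rot: [-180.0, -0.0, -14.5]
force: [-1.2, -1.2, 2.5]
gripper_width: 15.6
t 26.25 pos [574.5 252.5  51. ] rpy [-180.    -0.   -14.5] F [-1.2 -1.2  2.5] w 15.6 -> shift m [0.0006 0.0003 0.    ] roll 0.0
```

The rake stands on the mat. I release and rise.

```bash
python3 -m pendant '[{"xyz":[0,0,0],"roll":0,"jaw":0.8},{"xyz":[0,0,0],"roll":0,"jaw":0.75},{"xyz":[0,0,0],"roll":0,"jaw":0.7},{"xyz":[0,0,0],"roll":0,"jaw":0.6},{"xyz":[0,0,0],"roll":0,"jaw":0.5},{"xyz":[0,0,0],"roll":0,"jaw":0.4},{"xyz":[0,0,0],"roll":0,"jaw":0.3},{"xyz":[0,0,0],"roll":0,"jaw":0.3}]'; python3 -m pendant '[{"xyz":[0,0,-0.01],"roll":0,"jaw":0.3},{"xyz":[0,0,-0.03],"roll":0,"jaw":0.3},{"xyz":[0,0,-0.06],"roll":0,"jaw":0.3},{"xyz":[0,0,-0.09],"roll":0,"jaw":0.3},{"xyz":[0,0,-0.12],"roll":0,"jaw":0.3},{"xyz":[-0.03,0.04,-0.15],"roll":0,"jaw":0.3},{"xyz":[-0.06,0.09,-0.16],"roll":0,"jaw":0.3},{"xyz":[-0.10,0.14,-0.16],"roll":0,"jaw":0.3}]'; python3 -m pendant '[{"xyz":[0,0.05,0],"roll":0,"jaw":0.3},{"xyz":[0,0.10,0],"roll":0,"jaw":0.3},{"xyz":[0,0.15,0],"roll":0,"jaw":0.3},{"xyz":[0,0.20,0],"roll":0,"jaw":0.3},{"xyz":[0,0.25,0],"roll":0,"jaw":0.3},{"xyz":[0,0.3,0],"roll":0,"jaw":0.3},{"xyz":[0,0.35,0],"roll":0,"jaw":0.3},{"xyz":[0,0.35,0],"roll":0,"jaw":0.3}]'; python3 - <<'E'
from h import *
to(575.0,252.1,51,-14.5)
for n in("top","side"):
    im,d=env.grab_frame(n);cv2.imwrite(f"pics/{n}10.png",im);np.save(f"pics/{n}10.npy",d)
    P=pts(n,roi(im.shape,190,190,265,235) if n=="top" else roi(im.shape,235,215,305,285),d)
    for lo,hi in((84,95),(31,40)):
        Q=P[(P[:,2]>lo)&(P[:,2]<hi)];print(n,len(Q),rect(Q[:,:2]),np.median(Q[:,2]))
im=cv2.imread("pics/top10.png")
b=cv2.resize(im[110:310,170:415],None,fx=2.9,fy=2.9,interpolation=2);cv2.imwrite("pics/c10.png",b)
for nm,r in(("drop",(165,112,200,145)),("cup",(215,275,250,303))):
    d=np.load("pics/top10.npy");P=pts("top",roi(im.shape,*r),d);P=P[P[:,2]>15];print(nm,rect(P[:,:2]))
E
```

```text
time_s: 27.25
ee_pos: [574.5, 252.6, 50.7]
ee_rot: [180.0, -0.0, -14.5]
force: [-0.2, -1.0, -0.2]
gripper_width: 64.0
time_s: 28.25
ee_pos: [443.6, 142.1, 212.5]
ee_rot: [-179.9, -0.2, -14.5]
force: [0.4, -1.1, -0.5]
gripper_width: 63.9
time_s: 29.25
ee_pos: [355.7, -198.5, 211.5]
ee_rot: [179.9, -0.1, -14.8]
force: [-1.0, -0.1, 0.1]
gripper_width: 64.2
t 29.25 pos [ 355.7 -198.5  211.5] rpy [ 1.799e+02 -1.000e-01 -1.480e+01] F [-1.  -0.1  0.1] w 64.2 -> shift m [ 0.0966 -0.4918  0.1601] roll -0.3
top 139 (array([573.7, 251.7]), array([15.7, 29.8]), 74.9) 88.0191944370996
top 354 (array([573.8, 251.7]), array([ 17.9, 111.7]), 75.6) 34.373674493715555
side 144 (array([575.2, 256.2]), array([15.8, 29.7]), 74.8) 86.61159149250051
side 399 (array([575.6, 256. ]), array([ 18.1, 111.6]), 75.6) 32.809552151027106
drop (array([736.6, 330.5]), array([28.5, 33.3]), 125.3)
cup (array([418.7, 237.6]), array([39.4, 46.5]), 0.1)
```

View pics/c10.png

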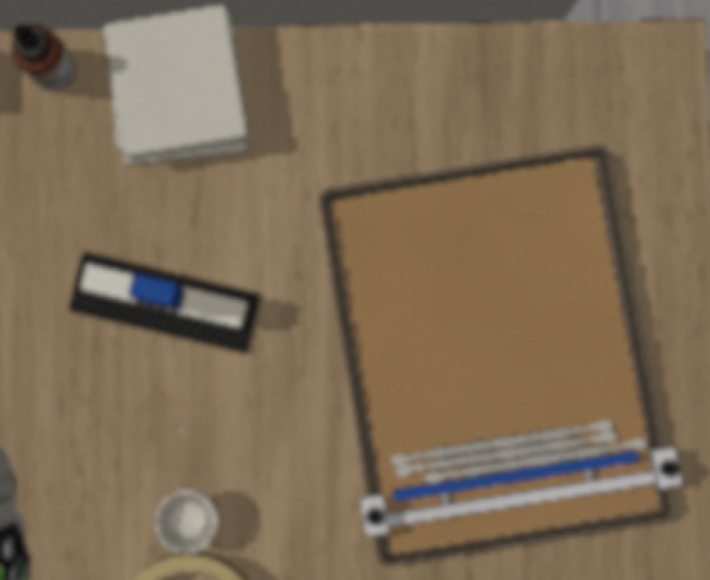

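The row is parallel to the bar (image slopes -0.158, -0.167 and -0.158) and about 16 mm across, so it is closed. The rake is back where it stood, and the dropper and cup have not moved. I hand in.

```bash
python3 -c "
from workcell import env
print(env.job_done())"
```

```text
the job is handed in; nothing more can be done
None
```

I raked the three pushers against the sprung bar, held them there, put the rake back upright on its mat, and handed the job in at about 29 s. I got no verdict back.

- **Press:** the wrist force averaged about 6 N over the last readings. That was 5.6–5.9 N along the row, plus about 1.9 N sideways that I did not explain. The tines stayed about 1–2 mm above the tray floor by calculation, and no upward load on the tray showed.
- **Row:** in the last picture the pushers lie parallel to the bar (same slope to about 0.01) and about 16 mm across, which is closed.
- **Rake:** it stands within about 1 mm of where it started, with its head at 75.6°, upright and released. The arm is clear, about 450 mm away.
- **Bystanders:** the dropper and cup measure the same as before, to 0.1 mm.
- **Disagreement:** the two cameras differed by about 4 mm in y. I settled this from the grip on the rake, which matched the top camera in y and lay 1–2 mm further out in x.

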